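# Clear the compound stick from the guard slot and hold a blank to the buff

### The arm

A 6-joint arm with a two-finger parallel gripper is mounted at the origin on the work surface. World frame = base frame: x ahead of the robot, y to its left, z up, the work surface at z = 0. Lengths are in m, angles in degrees, forces in N, time in s.
With the tool pointing down it reaches from about 0.325 to 0.85 m from the base axis. Payload 15.5 kg.
Tool frame: the origin (TCP) lies midway between the tips of the shut fingers; the grasp point (between the pads) lies 19 mm behind it; y points along the fingers, x is the direction in which the jaws open and shut, and the axes are right-handed (so a half turn about y gives the same grasp; the last joint's range is limited). The gripper opens to 91 mm and grips with 3 to 60 N. Pads are 32 mm wide; open, the fingers measure 118 mm over their backs; the gripper's body (76 mm by 178 mm) begins 60 mm behind the grasp point.
Start: joints at [65.289, 28.281, 77.091, -0, 74.628, -5.472], TCP at [0.206, 0.59, 0.214] pointing down, gripper open.
Joint ranges: [-166.48, 166.48], [-47.26, 123.95], [12.59, 153.08], [-70.14, 250.14], [6.76, 159.57], [-176.63, 176.63]. Speed limits (degrees/s): [108.29, 108.29, 147.25, 172.46, 172.46, 172.46].

### API

Orientations are given as a 3x3 rotation matrix whose columns are the frame's x, y, z axes.
In Python, from bench import ctrl gives the robot as it stands. The module is installed in compiled form; this text tells all that it offers. Calls block until the motion is done:
- ctrl.goto(position, orientation): joint-space move of the TCP to a pose.
- ctrl.move_l(position, vel=0.15, ori=None, contact_N=None): straight line of the TCP; ori=None keeps the orientation; vel is the mean speed in m/s. With contact_N (N) it stops when the force on the tool has changed by that much, and returns True; else False.
- ctrl.movej(angles): joint-space move.
- ctrl.command_gripper(opening): opening from 0.0 (shut) to 1.0 (fully open); the grip force is fixed at half the most; returns when the fingers have stopped.
- ctrl.sleep(seconds).
- ctrl.ik(position, orientation): joint angles nearest the present ones, or None.
- ctrl.read_camera(name): name is "scene" or "top"; returns the picture (420x560x3 uint8, blue, green, red); there is no depth.
- ctrl.camera_params(name): a dict with "fx", "fy", "cx", "cy" (pixels), "pose" (4x4, takes a point from camera to world coordinates). Camera axes: x right, y up, looking along -z (the intrinsics and any distortion apply to the point x, -y, -z); pixel columns grow to the right and rows downward; lengths in m; the calibration is good to about 2 mm. A picture is of the moment at which its call begins. camera_params takes no time and is no camera call.
A pose or a line that the arm cannot do raises ctrl.MotionError and nothing moves.
- ctrl.sign_off(): hands the job in, once; it reports no verdict.
Readings, each from a call of its own:
- ctrl.current_t(): time.
- ctrl.current_q(): joint angles.
- ctrl.current_dq(): joint speeds.
- ctrl.current_effort(): joint torques, N m.
- ctrl.current_tool_pos(): TCP position.
- ctrl.current_eef_rot(): TCP orientation.
- ctrl.current_contact_force(): force on the tool from outside, world axes, zero at the start.
- ctrl.current_wrist_torque(): the same for the moment, N m.
- ctrl.current_grip_width(): opening from 0.0 (shut) to 1.0 (fully open).
Only numpy, scipy, OpenCV 4.12 (cv2) and the standard library are available. Lean on these libraries where they do the work, as an engineer would, in place of code of your own. Each camera call takes 0.05 s, during which the arm holds its last target.

### The job

Pull the green compound stick (yellow handle) out of the slot in the buffing machine's guard, stand it upright in the steel cup and let it go. Then take the brown unpolished blank (red handle) from the rack, pass its bar straight down through the guard slot and press it gently on the wheel, so that the sprung wheel sinks about 1 cm without ever being pushed down to its stop. Finish while still holding the blank there, pressed on the wheel; leave everything else where it is.

Things in the scene. Friction and masses are not known exactly. Their poses are not given: they have to be found in the camera images.
- machine: the small blue bench buffing machine, switched off, fixed to the table but placed differently each time. Guard hood 80 mm (x) by 120 mm (y), its flat top 165 mm above the table, with clear sides; the motor, a lying cylinder of 90 mm diameter, extends 130 mm behind it to +x. Origin on the table under the centre of the hood; z up
- slot (a point): centre of the slot in the guard hood's top, at the level of the top surface, axes parallel to the machine's. The slot's throat is 32 mm long (machine x) and 12 mm wide (machine y), 8 to 14 mm below the surface; above the throat steel lips flare out to 42 x 22 mm at the surface. Below 14 mm it is open to the wheel
- wheel_top (a point): the highest point of the white buffing wheel (90 mm diameter, 36 mm wide, its axle along machine x) inside the hood, straight below the slot: 50 mm below the hood's top when nothing presses on it. It moves down with the wheel
- wheel (a joint): how far the sprung wheel has been pressed straight down, m: 0 at rest, 0.018 at its bottom stop. It begins to give at about 3 N and takes about 0.3 N more per mm, springing back when let go
- stick: green compound stick, 24 (x) x 9 (y) mm, 42 mm long, rounded foot, 0.09 kg. Origin at its foot, z up along it: black flange (52 x 30 mm) from z = 42 to 47 mm, yellow handle block (40 mm along x, 18 mm along y) from 47 to 95 mm. Starts hanging upright in the guard slot, flange on the hood's top, its x along the slot
- cup_rim (a point): centre of the rim of the steel stick cup (inner diameter 36 mm, outer 48 mm, rim 60 mm above the table, 54 mm deep, fixed to the table but placed differently each time). A stick put in hangs by its flange on the rim, foot 42 mm below it
- rack: aluminium rack with a flat top 210 mm (x) by 60 mm (y), 90 mm above the table, with three slots 34 x 14 mm (long along x) at x = -68, 0 and +68 mm. Origin on the table under its centre; fixed to the table but placed and turned differently each time
- raw_blank: unpolished blank: flat brown bar 30 (x) x 10 (y) mm, 75 mm long, rounded foot, 0.10 to 0.21 kg. Origin at its foot, z up along it: black flange (52 x 30 mm) from z = 75 to 80 mm, red handle block (40 mm along x, 18 mm along y) from 80 to 128 mm. Starts upright in one of the rack's three slots, flange on the rack's top, its x along the rack's
- polished_1: a finished blank, same shape as the raw one but bright steel in a grey handle, in another slot of the rack; stays there
- polished_2: the second finished blank, like the first; stays in the rack
- paste_tin: closed tin, 72 mm diameter, 50 mm high, bystander; origin at the centre of its underside
- spare_wheel: white spare wheel lying flat, 100 mm diameter, 36 mm high, bystander; origin at the centre of its underside
- wrench: steel wrench, 180 mm, lying on the table, bystander; origin under its middle
- brush: hand brush, 190 mm, lying on the table, bystander; origin under its middle
- elbow: steel pipe elbow, 60 mm pipe, about 120 mm across, 60 mm high, bystander; origin on the table under its middle
Mind the look-alikes: they are no part of the job. Of the things that look like the raw_blank, the larger one is meant. There is more than one size of the stick; the one meant has the size given above.

How it is judged:
By the outcome, as a careful person would: the job done as asked, in the order asked, and still so for the second after the job is handed in, while the arm keeps its last pose, push and grip.
It also fails if it takes over 61 s, if anything falls off the work surface, if the arm or the gripper's body presses on something with over 40 N, if the wrist force passes 120 N, or if a joint passes its speed limit or range.

## Working session

There is one attempt and no reset: what is moved stays moved. The work goes in short steps, each a Python script; the robot and the scene stay as the last script left them, time stands still between calls to the robot, and variables do not carry over. Pictures are saved under pics/ and viewed, and the job is handed in when it is done.

```bash
mkdir -p pics; python3 - <<'E'
from bench import ctrl
import cv2,numpy as np
np.set_printoptions(precision=4,suppress=True)
for n in("scene","top"):
    cv2.imwrite(f"pics/{n}0.png",ctrl.read_camera(n)); print(n,ctrl.camera_params(n))
print(ctrl.current_t(),ctrl.current_eef_rot())
E
```

```text
scene {'fx': 416.42167416525723, 'fy': 416.42167416525723, 'cx': 283.587186320454, 'cy': 209.1043532569126, 'pose': array([[ 0.3574, -0.7476,  0.5599,  1.1931],
       [ 0.9339,  0.292 , -0.2063, -0.2292],
       [-0.0093,  0.5966,  0.8025,  1.0485],
       [ 0.    ,  0.    ,  0.    ,  1.    ]])}
top {'fx': 409.1166169496638, 'fy': 409.1166169496638, 'cx': 271.40973200854415, 'cy': 209.48615849313967, 'pose': array([[ 0.02  ,  0.9884, -0.1508,  0.3969],
       [-0.9996,  0.0229,  0.0177,  0.0121],
       [ 0.0209,  0.1504,  0.9884,  1.1094],
       [ 0.    ,  0.    ,  0.    ,  1.    ]])}
0.1 [[ 0.3295 -0.0004 -0.9442]
 [ 0.9442 -0.001   0.3295]
 [-0.0011 -1.      0.0001]]
```

View pics/scene0.png

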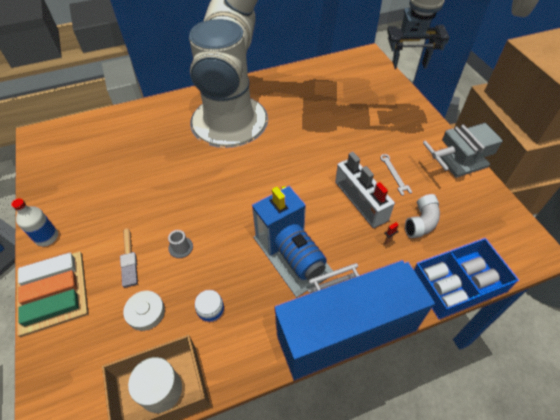

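View pics/top0.png

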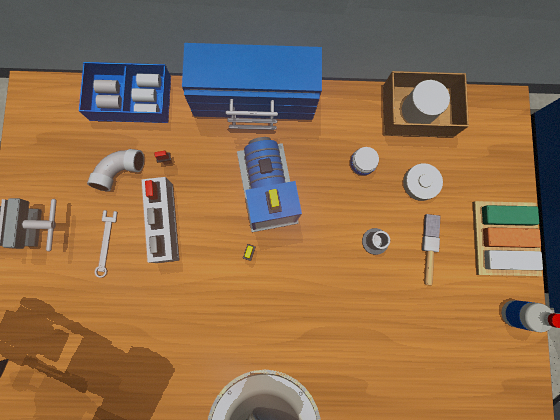

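The top view shows these candidates:
- **Red handle:** (150,188) sits in the rack. (162,157) is a smaller one on the table.
- **Yellow handle:** (274,199) is in the guard slot. (249,252) is a smaller one on the table.

The larger ones, in the rack and the guard, fit the description. I'll confirm with crops.

```bash
python3 - <<'E'
import cv2,numpy as np
t=cv2.imread("pics/top0.png");s=cv2.imread("pics/scene0.png")
a=cv2.resize(t[130:270,130:310],None,fx=4.4,fy=4.2,interpolation=cv2.INTER_CUBIC); cv2.imwrite("pics/c_top.png",a)
b=cv2.resize(s[140:300,230:430],None,fx=4,fy=3.75,interpolation=cv2.INTER_CUBIC); cv2.imwrite("pics/c_scene.png",b)
E
```

```text
(no output)
```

View pics/c_top.png

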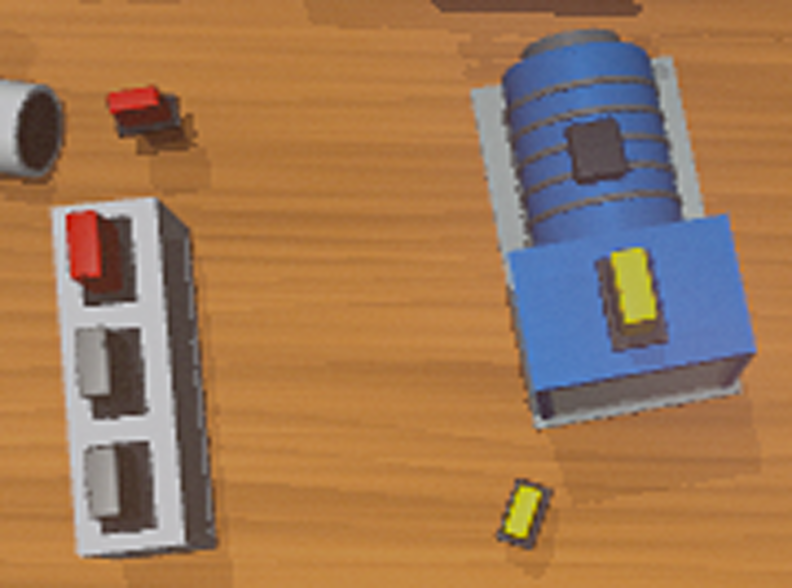

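View pics/c_scene.png

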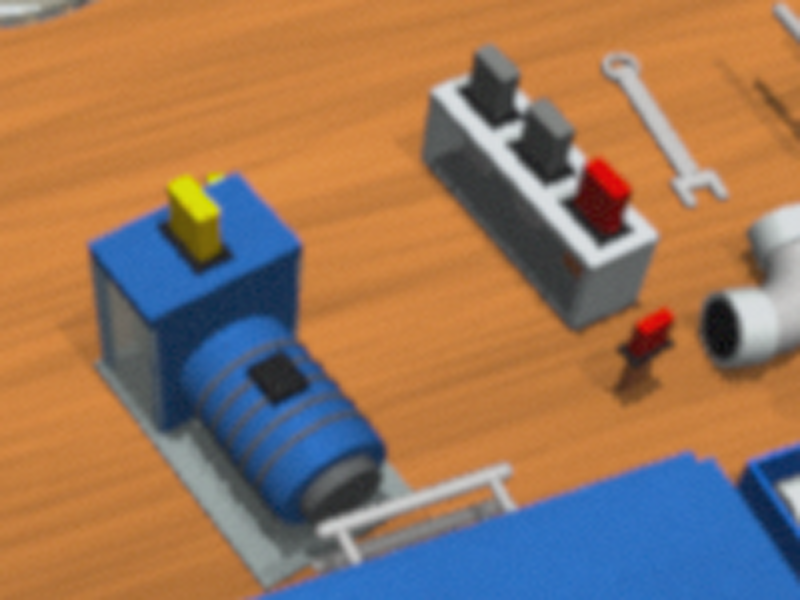

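Both crops agree: the meant pair are the large yellow one in the guard and the large red one in the rack, whose brown bar shows through the rack wall. The table-top ones are miniatures. Next I'll measure.

```bash
cat > h.py <<'E'
import cv2,numpy as np
from bench import ctrl
np.set_printoptions(precision=4,suppress=True)
P={n:ctrl.camera_params(n) for n in("scene","top")}
def cast(n,uv,z):
    p=P[n];uv=np.atleast_2d(uv).astype(float);T=p["pose"]
    d=np.c_[(uv[:,0]-p["cx"])/p["fx"],-(uv[:,1]-p["cy"])/p["fy"],-np.ones(len(uv))]@T[:3,:3].T
    o=T[:3,3]; s=(z-o[2])/d[:,2]
    return (o+d*s[:,None])[:,:2]
def proj(n,X):
    p=P[n];T=p["pose"];c=(np.atleast_2d(X)-T[:3,3])@T[:3,:3]
    return np.c_[p["cx"]+p["fx"]*c[:,0]/-c[:,2],p["cy"]-p["fy"]*c[:,1]/-c[:,2]]
def rect(n,mask,z):
    """min-area rect of mask's largest contour on plane z (metric)"""
    cs,_=cv2.findContours(mask.astype(np.uint8),cv2.RETR_EXTERNAL,cv2.CHAIN_APPROX_NONE)
    c=max(cs,key=cv2.contourArea)[:,0]
    w=cast(n,c,z).astype(np.float32); (x,y),(a,b),th=cv2.minAreaRect(w*1000)
    if a<b:a,b,th=b,a,th+90
    th=(th+90)%180-90
    return np.array([x,y])/1000,(a,b),th,len(c)
E
python3 - <<'E'
from h import *
t=cv2.imread("pics/top0.png");s=cv2.imread("pics/scene0.png")
for n,im,boxes in(("top",t,dict(y=(260,185,292,220),r=(140,175,162,202),hood=(240,175,305,232))),("scene",s,dict(y=(262,182,292,212),r=(365,175,395,205),hood=(250,180,310,255)))):
    hsv=cv2.cvtColor(im,cv2.COLOR_BGR2HSV)
    for k,(x0,y0,x1,y1) in boxes.items():
        h=hsv[y0:y1,x0:x1]; 
        m={"y":(h[...,0]>22)&(h[...,0]<38)&(h[...,1]>150),"r":((h[...,0]<6)|(h[...,0]>172))&(h[...,1]>180),"hood":(h[...,0]>100)&(h[...,0]<125)&(h[...,1]>100)}[k]
        v=h[...,2][m]; print(n,k,m.sum(),np.percentile(v,[5,25,50,75,95]))
# print V maps
h=cv2.cvtColor(t,cv2.COLOR_BGR2HSV)
print(h[188:216,266:290,2][::2]); print(h[177:200,142:160,2][::2]); print(h[175:232:4,240:304:4,2])
E
```

```text
top y 119 [185.6 188.  189.  191.5 197. ]
top r 88 [148.15 195.   196.   197.   198.  ]
top hood 1672 [152. 182. 185. 188. 193.]
scene y 203 [ 88.  105.  125.  212.5 220. ]
scene r 154 [ 74.65  78.    92.   199.25 217.  ]
scene hood 2151 [ 77.  85. 149. 184. 188.]
[[184 182 186 186 188 188 192 192 193 192 186 184 184 183 182 182 183 182
  182 181 182 185 183 182]
 [189 192 192 203 197 195 192 190 191 191 169 104 191 186 182 184 180 184
  185 185 185 185 184 182]
 [100  94 110 198 190 189 187 187 187 188 190  83 127 191 184 182 183 181
  184 184 184 183 185 183]
 [104  95  89 127 192 188 189 186 187 189 189 126 123 192 185 185 186 185
  185 186 184 184 180 184]
 [ 88  96  80 110 194 189 188 187 188 188 192 192 102 158 187 183 185 182
  186 184 184 183 184 185]
 [110  97  80 103 172 191 188 187 188 188 189 189  89 141 191 185 184 186
  185 181 185 185 181 183]
 [123 109 100  89 114 194 188 187 186 188 188 189 169 107 196 189 187 185
  185 184 185 184 184 184]
 [188  79  99  80 116 196 190 188 190 188 188 189 191  86 125 190 186 186
  184 186 187 185 185 185]
 [188  79 108  81  92 141 1
[... 1786 characters left out ...]
 192 186 182 183 183 185 178]
 [180 184 189 188 188 182 187  86 188 189 185 183 182 181 185 185]
 [191 191 192 188 187 185 186  80 190 188 195 182 186 184 184 188]
 [185 186 195 187 187 187 187 100 189 188 133 188 185 183 185 195]
 [192 192 160 189 189 187 187  84 104 109 105 184 184 184 183 162]
 [194 194 109 187 189 189 188 188 104 102  86 186 181 183 183 183]
 [189 188 119 192 189 188 189 191 187 169 166 186 187 130  91 118]
 [169 169 116 195 190 196 192 197  95 100 110 111 110 114  91 185]
 [177 176 176  62 102  99  99 105 106 105 110 123 139 156 146 186]
 [185 186 186  81 102  98 117 145 157 124 168 168 165 165 164 163]
 [187 187 185 174 130 171 166 166 166 164 163 165 167 166 165 167]]
```

```bash
python3 - <<'E'
import cv2
t=cv2.imread("pics/top0.png");s=cv2.imread("pics/scene0.png")
f=lambda i,x,y,w,h,k:cv2.resize(i[y:y+h,x:x+w],None,fx=k,fy=k,interpolation=cv2.INTER_NEAREST)
cv2.imwrite("pics/cup.png",cv2.hconcat([f(t,355,220,45,45,8),f(s,158,222,45,45,8)]))
cv2.imwrite("pics/hood.png",cv2.hconcat([f(t,238,175,70,70,5),f(s,245,180,70,70,5)]))
E
```

```text
(no output)
```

View pics/cup.png

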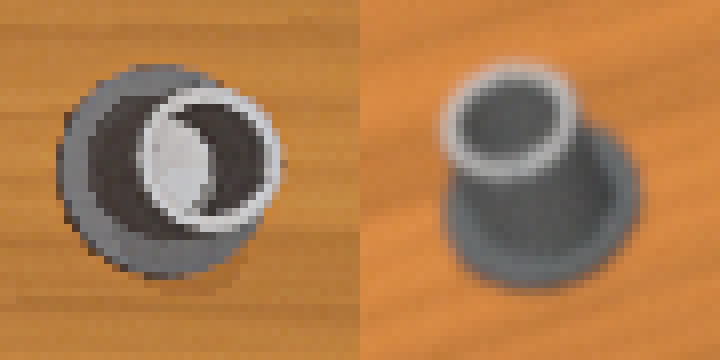

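View pics/hood.png

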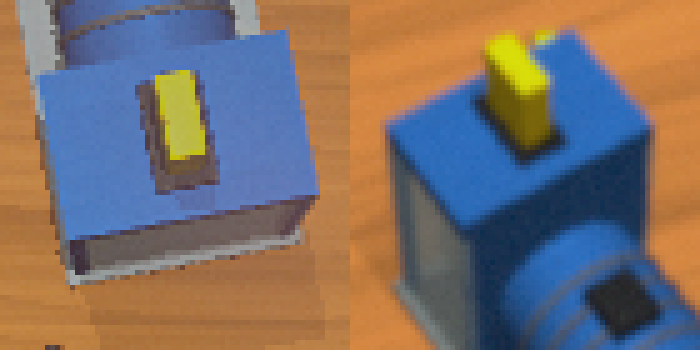

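```bash
cat >> h.py <<'E'
def edgequad(n,im,c,z,r=3):
    """refine quad corners by gradient maxima on each side, intersect lines, cast to plane z"""
    g=cv2.GaussianBlur(im,(0,0),.7).astype(np.float32);c=np.array(c,float);L=[]
    off=np.arange(-r,r+.01,.25)
    for i in range(4):
        a,b=c[i],c[(i+1)%4];d=(b-a)/np.linalg.norm(b-a);nn=np.array([-d[1],d[0]])
        pts=[]
        for s in np.linspace(.12,.88,30):
            q=a+(b-a)*s+off[:,None]*nn
            v=cv2.remap(g,q[:,:1].astype(np.float32),q[:,1:].astype(np.float32),cv2.INTER_LINEAR)[:,0]
            gr=np.abs(np.gradient(v,axis=0)).sum(1)
            k=gr.argmax(); w=gr[max(0,k-2):k+3]; o=(off[max(0,k-2):k+3]*w).sum()/w.sum()
            pts.append(a+(b-a)*s+o*nn)
        vx,vy,x,y=cv2.fitLine(np.array(pts,np.float32),cv2.DIST_HUBER,0,.01,.01).ravel()
        L.append(np.cross([x,y,1],[x+vx,y+vy,1]))
    C=[]
    for i in range(4):
        p=np.cross(L[i-1],L[i]);C.append(p[:2]/p[2])
    C=np.array(C);return C,cast(n,C,z)
def quadinfo(W):
    e=np.roll(W,-1,0)-W
    return W.mean(0),np.linalg.norm(e,axis=1)*1000,np.degrees(np.arctan2(e[:,1],e[:,0]))
E
python3 - <<'E'
from h import *
t=cv2.imread("pics/top0.png");s=cv2.imread("pics/scene0.png")
for n,im,z,c in[("top",t,.165,np.array([(38,75),(287,32),(320,193),(65,240)])/5+(237.5,174.5)),
 ("scene",s,.165,np.array([(38,127),(223,33),(300,127),(122,225)])/5+(244.5,179.5)),
 ("top",t,.09,np.array([(52,210),(155,198),(185,545),(80,555)])/(4.4,4.2)+(129.5,129.5)),
 ("scene",s,.09,np.array([(432,92),(470,72),(658,235),(597,265)])/(4,3.75)+(229.5,139.5))]:
    C,W=edgequad(n,im,c,z);print(n,z);print(np.c_[c,C]);print(*quadinfo(W))
for n,im,z,lo,b in[("top",t,.218,180,(262,186,290,214)),("scene",s,.218,190,(262,182,292,212))]:
    h=cv2.cvtColor(im,cv2.COLOR_BGR2HSV);m=(h[...,0]>20)&(h[...,0]<38)&(h[...,1]>120)&(h[...,2]>lo if n=="scene" else h[...,2]>130)
    k=np.zeros_like(m);k[b[1]:b[3],b[0]:b[2]]=1;print("yel",n,rect(n,m&k,z))
for n,im,z,b in[("top",t,.143,(142,176,162,202)),("scene",s,.143,(365,175,395,205))]:
    h=cv2.cvtColor(im,cv2.COLOR_BGR2HSV);m=((h[...,0]<6)|(h[...,0]>172))&(h[...,1]>150)&(h[...,2]>(170 if n=="scene" else 165))
    k=np.zeros_like(m);k[b[1]:b[3],b[0]:b[2]]=1;print("red",n,rect(n,m&k,z))
print(cast("top",[380.8,239.4],.06),cast("scene",[176.3,236.8],.06))
# circle of bright rim
for n,im,b in[("top",t,(370,228,394,252)),("scene",s,(166,226,186,248))]:
    g=im.min(2); k=np.zeros_like(g);k[b[1]:b[3],b[0]:b[2]]=((g>(140 if n=="scene" else 150))*255)[b[1]:b[3],b[0]:b[2]]
    cs,_=cv2.findContours(k,cv2.RETR_EXTERNAL,cv2.CHAIN_APPROX_NONE);c=max(cs,key=cv2.contourArea)
    w=cast(n,c[:,0],.06).astype(np.float32)*1000;print("cup",n,cv2.fitEllipse(c),cv2.fitEllipse(w),cv2.minEnclosingCircle(w))
E
```

```text
top 0.165
[[245.1    189.5    243.6198 190.0489]
 [294.9    180.9    294.7425 180.3874]
 [301.5    213.1    301.665  213.1706]
 [250.5    222.5    250.9732 222.6709]]
[ 0.5601 -0.0077] [122.7837  79.757  120.2907  79.1252] [ -77.6869 -167.6312  101.9922   14.1762]
scene 0.165
[[252.1    204.9    251.2381 204.3111]
 [289.1    186.1    288.8874 185.3598]
 [304.5    204.9    305.399  204.6376]
 [268.9    224.5    266.9171 225.3144]]
[ 0.5575 -0.0099] [120.103   79.9848 120.6351  80.8529] [ 101.8433   11.9745  -77.7447 -168.4018]
top 0.09
[[141.3182 179.5    142.1924 181.5658]
 [164.7273 176.6429 164.9532 175.869 ]
 [171.5455 259.2619 171.6887 258.9147]
 [147.6818 261.6429 147.3667 262.1387]]
[0.5217 0.2803] [ 58.6703 210.8297  59.7091 203.4558] [ -73.9928 -172.1361   98.7565    7.4068]
scene 0.09
[[337.5    164.0333 335.6105 162.0055]
 [347.     158.7    354.8622 162.1567]
 [394.     202.1667 392.371  203.739 ]
 [378.75   210.1667 377.4791 211.2677]]
[0.5242 0.2761] [ 60.0093 187.8199  53.6066 218.7018] [  67.9486    8.1875  -81.1137 -172.2732]
yel top (array([ 0.5598, -0.0083]), (38.40
[... 254 characters left out ...]
 40)
red scene (array([0.5891, 0.2878]), (36.10599136352539, 11.851484298706055), 10.950061798095703, 22)
[[ 0.4855 -0.2905]] [[ 0.4843 -0.2925]]
cup top ((380.8567199707031, 239.35772705078125), (16.376319885253906, 17.399261474609375), 149.372802734375) ((485.63543701171875, -290.67498779296875), (43.117000579833984, 44.298118591308594), 102.14754486083984) ((486.0184326171875, -290.79925537109375), 23.131711959838867)
cup scene ((176.1741943359375, 236.61065673828125), (12.952728271484375, 16.256311416625977), 68.7863998413086) ((483.2639465332031, -292.5948791503906), (44.4156494140625, 45.15418243408203), 82.32559967041016) ((483.76910400390625, -292.61346435546875), 23.789962768554688)
```

The two views differ by a steady (2.5, 2) mm, so I'll use the mean:
- **Slot:** (0.5588, -0.0088), yaw 12°
- **Cup rim:** (0.4846, -0.2916)
- **Raw blank:** (0.5894, 0.289), yaw 8°

Now I'll grasp the stick.

```bash
cat >> h.py <<'E'
def R(a,flip=False):
    a=np.radians(a+(180 if flip else 0));x=np.array([-np.sin(a),np.cos(a),0]);y=np.array([0,0,-1.]);return np.c_[x,y,np.cross(x,y)]
def st(m=""): print(m,"t",round(ctrl.current_t(),2),"tcp",np.array(ctrl.current_tool_pos()),"F",np.array(ctrl.current_contact_force()),"M",np.array(ctrl.current_wrist_torque()),"w",round(ctrl.current_grip_width(),4))
def shot(tag):
    for n in P: cv2.imwrite(f"pics/{n}_{tag}.png",ctrl.read_camera(n))
E
python3 - <<'E'
from h import *
for p,a in(([.5588,-.0088,.28],12.1),([.4846,-.2916,.25],12.1),([.5894,.289,.25],8)):
    for f in(0,1): print(np.array(ctrl.ik(p,R(a,f))))
ctrl.goto([.5586,-.0088,.26],R(12.1)); st()
ctrl.move_l([.5586,-.0088,.178],vel=.12,contact_N=8); st()
ctrl.command_gripper(0.0); st("grip")
shot("g1")
E
```

```text
[  -7.0241   19.5228   81.0496   -0.       79.4276 -109.1241]
[-7.0241 19.5228 81.0496 -0.     79.4276 70.8759]
[ -37.0858   21.5278   82.7575   -0.       75.7147 -139.1858]
[-37.0858  21.5278  82.7575  -0.      75.7147  40.8142]
[ 20.9108  29.2461  69.4501  -0.      81.3039 -77.0892]
[ 20.9108  29.2461  69.4501  -0.      81.3039 102.9108]
 t 2.58 tcp [ 0.5586 -0.0082  0.2599] F [-0.9164  0.3995  0.4952] M [0.1305 0.0105 0.0038] w 1.0025
 t 3.41 tcp [ 0.559  -0.0088  0.1786] F [-0.1194  0.243  -0.1721] M [ 0.0655  0.0586 -0.0797] w 1.0015
grip t 4.52 tcp [ 0.5586 -0.0088  0.178 ] F [ 0.1567  0.3819 -0.7812] M [0.091  0.027  0.0036] w 0.1948
```

```bash
python3 - <<'E'
from h import *
ctrl.move_l([.5586,-.0088,.235],vel=.08); st("lift")
ctrl.move_l([.5586,-.0088,.28],vel=.15); st()
shot("l1")
E
python3 - <<'E'
import cv2
f=lambda i,x,y,w,h,k:cv2.resize(i[y:y+h,x:x+w],None,fx=k,fy=k,interpolation=cv2.INTER_NEAREST)
cv2.imwrite("pics/l1.png",cv2.hconcat([f(cv2.imread("pics/top_l1.png"),200,130,130,130,3),f(cv2.imread("pics/scene_l1.png"),210,110,130,130,3)]))
E
```

```text
lift t 5.48 tcp [ 0.5583 -0.0088  0.2345] F [ 0.7419 -0.5581  0.4038] M [ 0.0595  0.0343 -0.0472] w 0.1975
 t 5.93 tcp [ 0.5584 -0.0088  0.2793] F [-0.8419 -0.2014 -0.9613] M [0.0378 0.0175 0.0016] w 0.1976
```

View pics/l1.png

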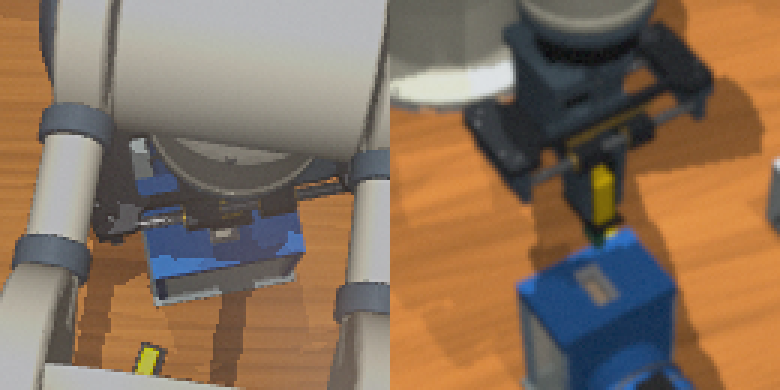

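The scene view shows the stick held clear, with the slot open at about (409,284) in the crop. Next is the cup.

```bash
python3 - <<'E'
from h import *
c=[.4846,-.2916]
ctrl.goto([*c,.19],R(12.1)); st()
ctrl.move_l([*c,.135],vel=.15); shot("cup1"); st()
E
python3 - <<'E'
import cv2
f=lambda i,x,y,w,h,k:cv2.resize(i[y:y+h,x:x+w],None,fx=k,fy=k,interpolation=cv2.INTER_NEAREST)
cv2.imwrite("pics/cup1.png",cv2.hconcat([f(cv2.imread("pics/top_cup1.png"),320,180,100,100,4),f(cv2.imread("pics/scene_cup1.png"),125,180,100,100,4)]))
E
```

```text
t 7.2 tcp [ 0.4852 -0.2908  0.1903] F [ 0.7675  0.0779 -0.7635] M [ 0.0949 -0.0186  0.0024] w 0.1979
 t 7.82 tcp [ 0.4854 -0.2918  0.1362] F [-0.121   0.0789 -0.7639] M [ 0.0191 -0.0117  0.0137] w 0.1982
```

View pics/cup1.png

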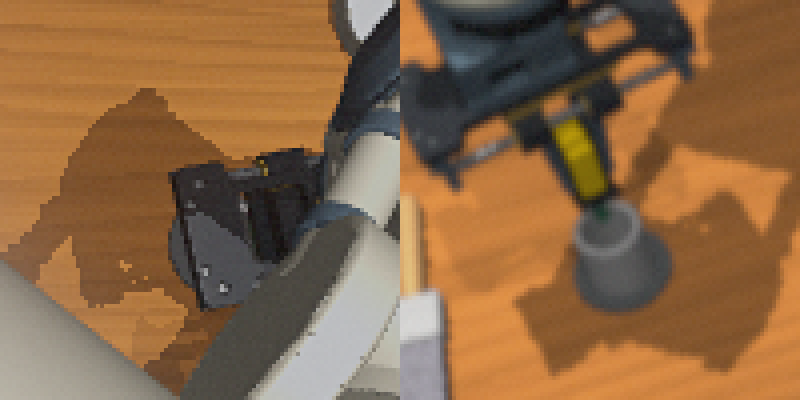

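The stick sits directly over the cup mouth in the scene view, foot at about (600,212) in the crop and rim centre at about (607,232). I'll lower it with a contact stop.

```bash
python3 - <<'E'
from h import *
c=[.4846,-.2916]
print(ctrl.move_l([*c,.082],vel=.06,contact_N=5)); st()
print(ctrl.move_l([*c,.071],vel=.02,contact_N=4)); st()
shot("cup2")
E
python3 - <<'E'
import cv2
f=lambda i,x,y,w,h,k:cv2.resize(i[y:y+h,x:x+w],None,fx=k,fy=k,interpolation=cv2.INTER_NEAREST)
cv2.imwrite("pics/cup2.png",f(cv2.imread("pics/scene_cup2.png"),125,180,100,100,5))
E
```

```text
False
 t 8.85 tcp [ 0.4848 -0.2918  0.0823] F [ 0.925  -0.2696 -0.8857] M [ 0.0423  0.     -0.0037] w 0.1929
True
 t 9.32 tcp [ 0.4846 -0.2916  0.0727] F [-0.4363 -0.8536  5.4523] M [ 0.1912  0.0648 -0.0058] w 0.1967
```

View pics/cup2.png

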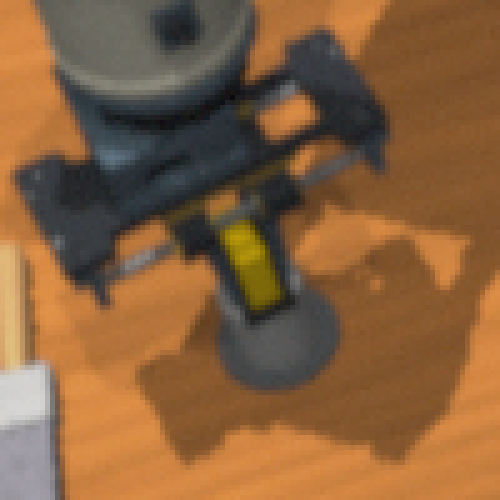

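Flange contact came at z = 0.0727, where 0.073 was expected. I'll release it, back off, and go over to the rack.

```bash
python3 - <<'E'
from h import *
c=[.4846,-.2916]
ctrl.command_gripper(1.0); st()
ctrl.move_l([*c,.17],vel=.15); 
b=[.5894,.289]
ctrl.goto([b[0],b[1],.21],R(8)); st(); shot("r1")
E
python3 - <<'E'
import cv2
f=lambda i,x,y,w,h,k:cv2.resize(i[y:y+h,x:x+w],None,fx=k,fy=k,interpolation=cv2.INTER_NEAREST)
t=cv2.imread("pics/top_r1.png");s=cv2.imread("pics/scene_r1.png")
cv2.imwrite("pics/r1.png",cv2.vconcat([cv2.hconcat([f(t,350,200,70,70,4),f(s,145,200,70,70,4)]),cv2.hconcat([f(t,110,140,70,70,4),f(s,340,140,70,70,4)])]))
E
```

```text
t 10.6 tcp [ 0.4843 -0.2914  0.0726] F [-0.4588  0.3051  0.5634] M [ 0.0221  0.013  -0.0164] w 0.9963
 t 13.53 tcp [0.5897 0.288  0.2099] F [-0.2579 -0.1666 -0.6793] M [ 0.0147  0.0018 -0.0224] w 1.0051
```

View pics/r1.png

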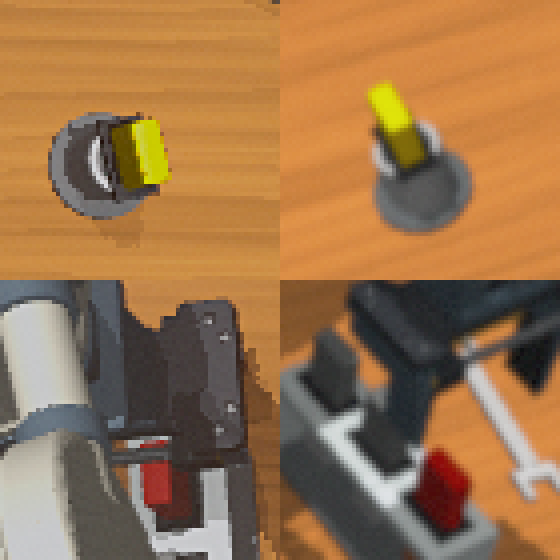

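The stick now stands upright in the cup, flange on the rim, in both views. The fingers straddle the red handle, so I'll grip and lift it.

```bash
python3 - <<'E'
from h import *
b=[.5894,.289]
ctrl.move_l([*b,.104],vel=.1,contact_N=8); st()
ctrl.command_gripper(0.0); st("grip")
ctrl.sleep(.2); st()
ctrl.move_l([*b,.15],vel=.08); st("lift")
ctrl.move_l([*b,.23],vel=.15); st()
ctrl.goto([.5588,-.0088,.29],R(12.1)); ctrl.move_l([.5588,-.0088,.277],vel=.05);ctrl.sleep(.3);st("over"); shot("s1")
E
python3 - <<'E'
import cv2
f=lambda i,x,y,w,h,k:cv2.resize(i[y:y+h,x:x+w],None,fx=k,fy=k,interpolation=cv2.INTER_NEAREST)
t=cv2.imread("pics/top_s1.png");s=cv2.imread("pics/scene_s1.png")
cv2.imwrite("pics/s1.png",cv2.hconcat([f(t,240,150,70,80,5),f(s,240,150,80,80,5)]))
E
```

```text
t 14.83 tcp [0.5898 0.2892 0.1047] F [-0.1297 -0.4919 -0.0765] M [ 0.0341 -0.0167  0.0053] w 1.0015
grip t 15.94 tcp [0.5894 0.2891 0.104 ] F [-0.7074  1.329   0.0964] M [ 0.2866 -0.0077 -0.0544] w 0.1933
 t 16.14 tcp [0.5894 0.2891 0.104 ] F [-0.4884  1.0951  0.7297] M [ 0.3374  0.0252 -0.067 ] w 0.1981
lift t 16.87 tcp [0.5894 0.289  0.15  ] F [ 0.7418  3.308  -1.911 ] M [ 0.5608 -0.0037  0.0328] w 0.1981
 t 17.55 tcp [0.5889 0.2887 0.2288] F [ 0.0535 -0.5008 -1.974 ] M [0.023  0.0683 0.0046] w 0.1968
over t 19.43 tcp [ 0.5589 -0.0088  0.2772] F [-0.1541  0.3326 -2.3875] M [ 0.0639 -0.0353 -0.0085] w 0.1974
```

View pics/s1.png

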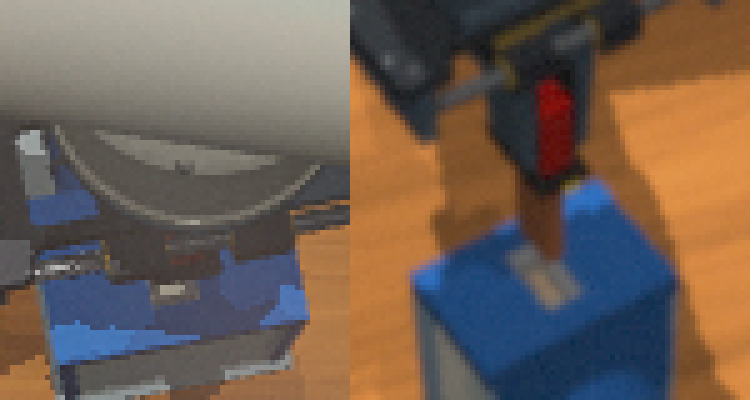

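```bash
python3 - <<'E'
from h import *
ctrl.move_l([.5588,-.0088,.257],vel=.08);ctrl.sleep(.2);st(); shot("s2")
f=lambda i,x,y,w,h,k:cv2.resize(i[y:y+h,x:x+w],None,fx=k,fy=k,interpolation=cv2.INTER_CUBIC)
s=cv2.imread("pics/scene_s2.png")
o=f(s,255,175,60,45,12)
# predicted bar foot corners at z=.168 & predicted slot outline at z=.165 (scene's own bias: slot at .5574,-.0096)
Rz=np.array([[np.cos(.211),-np.sin(.211)],[np.sin(.211),np.cos(.211)]])
for c,z,hx,hy,col in(((.5588,-.0088),.168,.015,.005,(0,255,0)),((.5588,-.0088),.165,.021,.011,(255,0,255)),((.5574,-.0096),.165,.021,.011,(255,255,0))):
    q=np.array([(-hx,-hy),(hx,-hy),(hx,hy),(-hx,hy)])@Rz.T+c
    u=(proj("scene",np.c_[q,[z]*4])-(254.5,174.5))*12
    print(col,proj("scene",np.c_[q,[z]*4]).round(1).tolist())
    cv2.polylines(o,[u.astype(int)],1,col,1)
cv2.imwrite("pics/s2.png",o)
E
```

```text
t 20.12 tcp [ 0.559  -0.0088  0.2574] F [-0.3956  0.131  -1.6404] M [ 0.0322 -0.0534  0.0028] w 0.1976
(0, 255, 0) [[274.2, 201.2], [280.3, 208.7], [283.5, 207.1], [277.4, 199.6]]
(255, 0, 255) [[271.2, 201.4], [279.6, 211.9], [286.6, 208.2], [278.1, 197.8]]
(255, 255, 0) [[270.7, 201.1], [279.2, 211.6], [286.1, 207.9], [277.6, 197.5]]
```

View pics/s2.png

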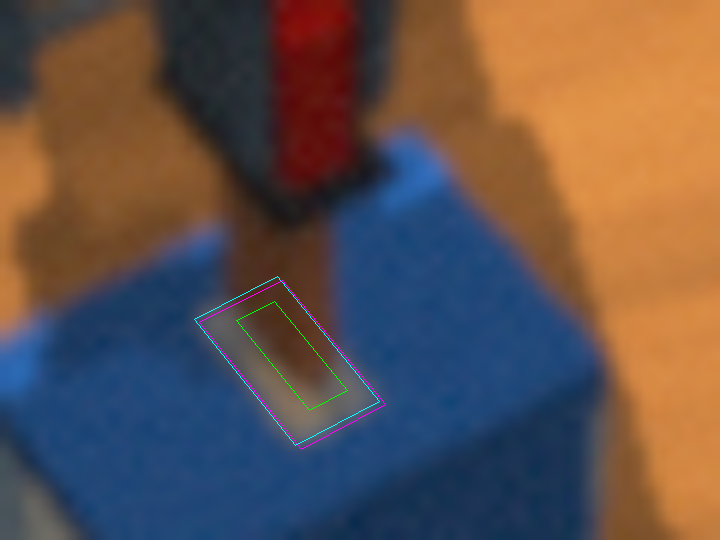

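```bash
python3 - <<'E'
from h import *
s=cv2.imread("pics/scene_s2.png"); g=cv2.GaussianBlur(s,(1,5),0).astype(int)
for r in (194,196,198,200): print(r,[(c,*g[r,c]) for c in range(270,288)])
Rz=np.array([[np.cos(.211),-np.sin(.211)],[np.sin(.211),np.cos(.211)]])
for dx,dy in((-15,-5),(15,5),(15,-5),(-15,5)):
    q=Rz@(np.array([dx,dy])/1000)+(.559,-.0088)
    print(dx,dy,proj("scene",np.c_[[q]*4,[.168,.178,.188,.198]]).round(1).tolist())
E
```

```text
194 [(270, np.int64(86), np.int64(80), np.int64(98)), (271, np.int64(107), np.int64(88), np.int64(96)), (272, np.int64(110), np.int64(85), np.int64(87)), (273, np.int64(88), np.int64(71), np.int64(78)), (274, np.int64(55), np.int64(55), np.int64(77)), (275, np.int64(32), np.int64(48), np.int64(74)), (276, np.int64(32), np.int64(44), np.int64(71)), (277, np.int64(26), np.int64(39), np.int64(61)), (278, np.int64(27), np.int64(38), np.int64(55)), (279, np.int64(31), np.int64(39), np.int64(58)), (280, np.int64(32), np.int64(45), np.int64(66)), (281, np.int64(41), np.int64(47), np.int64(71)), (282, np.int64(72), np.int64(56), np.int64(64)), (283, np.int64(107), np.int64(67), np.int64(46)), (284, np.int64(119), np.int64(71), np.int64(34)), (285, np.int64(122), np.int64(72), np.int64(32)), (286, np.int64(122), np.int64(73), np.int64(33)), (287, np.int64(124), np.int64(74), np.int64(33))]
196 [(270, np.int64(111), np.int64(73), np.int64(53)), (271, np.int64(123), np.int64(75), np.int64(47)), (272, np.int64(114), np.int64(71), np.int64(46)), (273, np.int64(85), np.int64(61), np.int64(58)), (2
[... 2058 characters left out ...]
50), np.int64(83)), (280, np.int64(36), np.int64(55), np.int64(91)), (281, np.int64(40), np.int64(56), np.int64(91)), (282, np.int64(71), np.int64(62), np.int64(82)), (283, np.int64(109), np.int64(69), np.int64(56)), (284, np.int64(119), np.int64(71), np.int64(36)), (285, np.int64(120), np.int64(71), np.int64(32)), (286, np.int64(119), np.int64(72), np.int64(30)), (287, np.int64(120), np.int64(71), np.int64(32))]
-15 -5 [[274.2, 201.3], [274.1, 199.0], [274.0, 196.6], [273.9, 194.2]]
15 5 [[283.5, 207.1], [283.5, 204.8], [283.4, 202.5], [283.4, 200.1]]
15 -5 [[280.3, 208.8], [280.3, 206.5], [280.2, 204.2], [280.1, 201.8]]
-15 5 [[277.4, 199.6], [277.3, 197.3], [277.2, 195.0], [277.2, 192.6]]
```

The bar's measured shift in the scene view matches that camera's own bias to about 0.3 px, so bar and slot are aligned. I'll insert gently.

```bash
python3 - <<'E'
from h import *
for z in(.248,.242,.236,.230):
    r=ctrl.move_l([.5588,-.0088,z],vel=.03,contact_N=4);st(str(r))
    if r: break
E
```

```text
False t 20.68 tcp [ 0.5587 -0.0088  0.2478] F [ 1.577  -0.511  -1.1173] M [-0.018   0.0104 -0.0111] w 0.1928
False t 21.02 tcp [ 0.5587 -0.0088  0.2418] F [ 0.1534  0.1103 -2.4735] M [ 0.0919 -0.0395 -0.0248] w 0.1933
False t 21.38 tcp [ 0.5587 -0.0088  0.2358] F [ 0.1237 -0.3936 -1.4689] M [ 0.0398 -0.0217 -0.0117] w 0.1982
False t 21.73 tcp [ 0.5587 -0.0088  0.2298] F [ 0.5119  0.4198 -2.0611] M [ 0.0085  0.0363 -0.0221] w 0.1978
```

The foot is through the throat without any contact. Now I'll go down to the wheel, expecting contact near TCP z = 0.204.

```bash
python3 - <<'E'
from h import *
def favg(k=8):
    f=[]
    for _ in range(k): f.append(ctrl.current_contact_force()); ctrl.sleep(.03)
    return np.mean(f,0)
ctrl.move_l([.5588,-.0088,.210],vel=.04,contact_N=4);print(favg())
for z in(.207,.205,.204,.203,.202,.201,.200,.199,.198):
    ctrl.move_l([.5588,-.0088,z],vel=.02);print(z,ctrl.current_tool_pos()[2],favg())
print(ctrl.current_t(),ctrl.current_wrist_torque())
E
```

```text
[ 0.1255  0.1949 -1.8994]
0.207 0.20683731226292018 [-0.1542  0.2075 -1.8442]
0.205 0.20482285070584727 [ 0.2244 -0.1579 -2.1563]
0.204 0.20399406332482858 [ 0.3219 -0.0345 -1.7381]
0.203 0.20306354370876992 [-0.5971 -0.284   1.0429]
0.202 0.2019697721719781 [-0.8065  0.4604  1.6661]
0.201 0.20097188917818007 [-0.5099  0.3772  1.9364]
0.2 0.19995706014116593 [-0.4964  0.406   2.1481]
0.199 0.19896129151500072 [-0.7084  0.1054  2.2712]
0.198 0.19794794475142208 [-0.5902 -0.0735  2.6689]
27.3417 [0.0066 0.1824 0.0016]
```

Contact came at about 0.2035 with roughly 3 N net, and the slope is about 0.3 N/mm, both as described. Target is TCP z = 0.1935.

```bash
python3 - <<'E'
from h import *
for z in(.1955,.1935):
    ctrl.move_l([.5588,-.0088,z],vel=.02);ctrl.sleep(.2)
    print(z,ctrl.current_tool_pos()[2],np.mean([(ctrl.sleep(.03),ctrl.current_contact_force())[1] for _ in range(15)],0))
st();shot("p1")
f=lambda i,x,y,w,h,k:cv2.resize(i[y:y+h,x:x+w],None,fx=k,fy=k,interpolation=cv2.INTER_CUBIC)
s=cv2.imread("pics/scene_p1.png");cv2.imwrite("pics/p1.png",cv2.hconcat([f(s,230,150,100,100,4),f(s,140,190,100,100,4)]))
E
```

```text
0.1955 0.1955269960705585 [-0.434   0.1412  3.6077]
0.1935 0.19353695629301332 [-0.5663 -0.0226  3.9287]
 t 29.27 tcp [ 0.5588 -0.0088  0.1935] F [-1.024   0.102   4.0129] M [ 0.0895  0.1756 -0.0224] w 0.1967
```

View pics/p1.png

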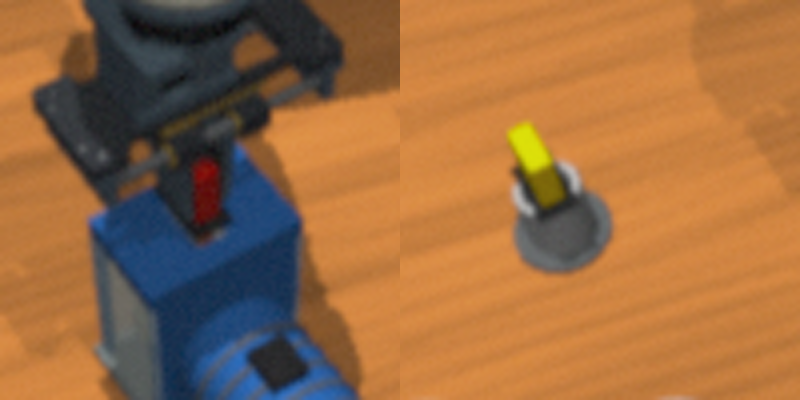

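View pics/top_p1.png

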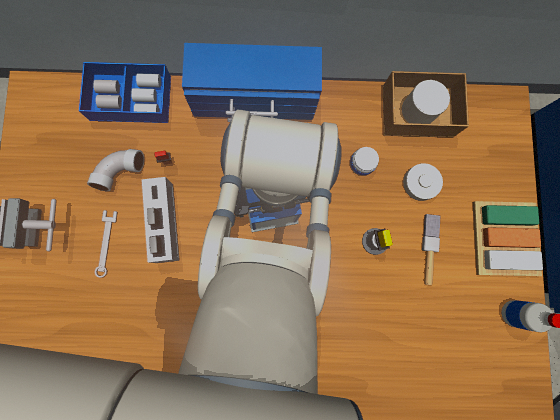

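The bar is through the slot with its flange still above the hood, around (207,215) in the crop. The stick stands in the cup, and everything else looks unmoved. Net press is about 5.8 N, or about 9.5–10 mm of sink, so I'm handing in.

```bash
python3 -c "
from bench import ctrl
ctrl.sign_off()"
```

```text
the job is handed in; nothing more can be done
```

I put the compound stick in the cup, passed the raw blank through the guard slot, and handed in at about 29 s, still holding the blank pressed on the wheel.

- **Stick:** I pulled it from the guard slot and lowered it into the cup. The flange met the rim at TCP z = 0.0727, where I expected 0.073. After release, both cameras showed it standing upright.
- **Blank:** I took it from the rack slot nearest the +x end. While lifting it, I felt about 3 N of sideways rub against the rack. It then passed through the guard throat with no contact I could detect.
- **Wheel:** First contact was at TCP z of about 0.2035, and I stopped at 0.1935. That is about 10 mm of sink by position. The net force of about 5.8 N suggests about 9.5 mm. Both are well short of the 18 mm stop.
- **Disagreement:** The two cameras differed by a steady 2–3 mm, so I used their mean, and the contact readings bore it out.
- **Other items:** The last top picture showed the other things where they had been; the arm hid the machine and the area just in front of it, including the small yellow look-alike.

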